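# Fit a processor cooler to a mainboard and clamp it

## Task

Take the finned cooler from the sloping rest and lower its holed base plate gently, without letting it drop, over the two locating pins of the mainboard until it lies flush on the bracket; the clamp lever stays open meanwhile. Then swing the clamp lever over and fully down across the end of the plate, and let go. Leave the hard drive, screwdriver, bottle and screw tray where they are.

Things in the scene. Friction and masses are not known exactly. Their poses are not given: they have to be found in the camera images.
- cooler: Bare aluminium processor cooler, 0.35 kg: base plate 140 (x) x 72 (y) x 6 mm, a fin block 60 (x) x 44 (y) x 38 mm on its middle (top 44 mm above the underside). Two 10 mm through holes at x = -48 and +48 mm, y = 0. Fits either way round. Origin: centre of the underside; z up through the fins. Starts on the rest, tilted 30 degrees with it, +x end uphill, lower edge at the ledge.
- rest: Fixed plywood sloping rest: a 160 x 120 mm board that rises at 30 degrees along +x (away from the robot when unturned), with an 8 mm high ledge along its low edge; base 150 x 120 mm, top edge about 96 mm high. Origin: on the table, under the middle; the foot of the slope at the ledge is at x = -75 mm, z = 16 mm.
- mainboard: Fixed green mainboard on a black 250 (x) x 200 (y) mm tray, board surface 8 mm above the table, steel bracket in its middle, lever hinge at the +x end on the +y side. Low memory slots near the -x end, two sockets up to 28 mm above the table at x = 94 to 116, y = 15 to 77 mm. Origin: centre of the underside, on the table; z up.
- seat (a point): Centre of the top face of the dark steel bracket (140 (x) x 72 (y) mm, top 20 mm above the table), where the cooler's origin comes to lie. Two upright steel pins, 8 mm diameter, at x = -48 and +48 mm, y = 0, stand 22 mm above this face, the last 7 mm tapered. Axes as the mainboard's.
- lever (a joint): Angle of the clamp lever about its pivot, rad: 0 = fully down, lying level along the mainboard's -y, 2 mm above the seated plate's +x end strip; about 1.57 upright; starts at 1.75 to 2.05, leaning outward over +y. It has a stiff hinge and stays where it is left.
- lever_pivot (a point): The lever's pivot, at x = 62, y = 52, z = 31 mm of the mainboard; the hinge axis is the mainboard's x. Axes as the mainboard's.
- lever_knob (a point): Centre of the black cylindrical knob (16 mm diameter, 18 mm long along the hinge axis) at the end of the 9 mm wide steel lever, 115 mm from the pivot; when down it is 27 mm beyond the plate's -y edge, 31 mm above the table.
- drive: Bystander: flat metal hard drive 70 x 100 x 10 mm lying flat. Origin: centre of the underside.
- driver: Bystander: screwdriver lying on the table. Origin: on the table under it.
- cleaner: Bystander: white bottle, 56 mm diameter, 160 mm high. Origin: centre of its base.
- screw_tray: Bystander: open grey tray 110 x 150 x 35 mm. Origin: centre of its underside.
There are look-alikes about, which are no part of the job. Leave any orange or purple look-alike of the cooler alone.

How it is judged (in metres and radians):
On the way, in this order (a step that is already met when the one before it is completed fails the run):
1. the cooler lies flush on the bracket, over both pins, with the lever still open (horizontal distance between cooler and seat below 0.003 m and z of cooler in the frame of seat between -0.002 and 0.002 m and angle between the x axis of cooler and the x axis of seat, either way round below 0.05 rad and angle between cooler's own z axis and vertical below 0.035 rad and value of joint lever above 1.2 rad), for 0.2 s.
2. the lever is fully down with the cooler still seated (horizontal distance between cooler and seat below 0.003 m and z of cooler in the frame of seat between -0.002 and 0.002 m and angle between the x axis of cooler and the x axis of seat, either way round below 0.05 rad and angle between cooler's own z axis and vertical below 0.035 rad and value of joint lever below 0.1 rad), for 0.2 s.
At the end, for the whole second after the job is handed in: The cooler's plate lies on the bracket over both pins: centre within 3 mm of the seat, height within 2 mm, long axis within 0.05 rad of the bracket's (either way round), level within 0.035 rad, at rest; the lever is within 0.1 rad of fully down (all of step 2 and linear speed of cooler below 0.02 m/s); the robot touches nothing.
It fails at once if the cooler is dropped or slammed onto the bracket (faster than 0.35 m/s within 20 mm of its seat) (linear speed of cooler above 0.35 m/s and distance between cooler and seat below 0.02 m).
It fails at once if the hard drive is moved by more than 30 mm (distance of drive from where it was at the start of the episode above 0.03 m).
It fails at once if the screwdriver is moved by more than 30 mm (distance of driver from where it was at the start of the episode above 0.03 m).
It fails at once if the bottle is moved by more than 30 mm (distance of cleaner from where it was at the start of the episode above 0.03 m).
It fails at once if the screw tray is moved by more than 30 mm (distance of screw_tray from where it was at the start of the episode above 0.03 m).
It also fails if it takes over 66 s, if anything falls off the work surface, if the arm or the gripper's body presses on something with over 40 N, if the wrist force passes 120 N, or if a joint passes its speed limit or range.

## Robot

A 6-joint arm with a two-finger parallel gripper is mounted at the origin on the work surface. World frame = base frame: x ahead of the robot, y to its left, z up, the work surface at z = 0. Lengths are in mm, angles in rad, forces in N, time in s.
With the tool pointing down it reaches from about 300 to 775 mm from the base axis. Payload 14.6 kg.
Tool frame: the origin (TCP) lies between the finger pads; the fingertips stand 8 mm ahead of it and the grasp point (between the pads) lies 11 mm behind it; z points along the fingers, y is the direction in which the jaws open and shut (so a half turn about z gives the same grasp; the last joint's range is limited). The gripper opens to 94 mm and grips with 3 to 60 N. Pads are 16 mm wide; open, the fingers measure 119 mm over their backs; the gripper's body (75 mm by 177 mm) begins 78 mm behind the grasp point.
Start: joints at [1.281, 0.3, 1.521, -0, 1.321, -0.067], TCP at [121.527, 536.396, 186.446] pointing down, gripper open.
Joint ranges: [-3.03, 3.03], [-0.79, 2.21], [0.23, 2.52], [-1.04, 4.18], [0, 3.07], [-2.55, 2.55]. Speed limits (rad/s): [2.22, 2.22, 2.57, 3.14, 3.14, 3.14].

## Interface

Orientations are given as [roll, pitch, yaw] about the fixed x, y, z axes, in that order (R = Rz(yaw) Ry(pitch) Rx(roll)).
In Python, from cell import manip gives the robot as it stands. The module is installed in compiled form; this text tells all that it offers.
- The arm moves only by the tool send_rows, never from a script. Its argument "series" is a list that holds one entry, the list of rows, each a list of 5 numbers: the opening, from 0 (shut) to 1 (fully open), then the shift along the tool's x, y, z in mm, then the turn about the tool's z in degrees. In form: [[[gripper, dx, dy, dz, roll], ...]]. A call has 1 to 10 rows; each row is the pose to reach, as a shift and turn from the pose commanded when the call began, along the tool's axes at that moment; what a row does not reach only later rows make up. A row lasts 1/10 s, in which the tool goes at most 50 mm and 8.59 degrees, less where a joint would pass 70% of its speed; a pose out of reach is approached as far as the arm can. A call with a gripper value outside its range is refused whole. The fingers move at their own pace and stop on an object; "newtons" is the grip in N (left out, the last holds). Time passes only in rows, so rows that repeat a pose let the fingers close. It gives the time, the measured TCP pose, the force and the opening at its end, in the units of the state.
- manip.read_state(): the state, without advancing time (a new reading comes with each control period).
- manip.camera(name): name is "side" or "top" or "wrist"; returns a dict with "img" (400x640x3 uint8, red, green, blue), "vfov" (degrees; the focal length in pixels is half the picture's height over the tangent of half this angle, whatever the lens; pixels are square), "cx", "cy" (the principal point, pixels), "pose" (4x4, takes a point from camera to world coordinates); the wrist camera has in their place "T_tool_cam" (4x4, takes a point from camera to tool coordinates, whose origin is the TCP and whose axes are the flange's). Camera axes: x right, y down, z forward; pixel columns grow to the right and rows downward; lengths in mm; the calibration is good to about 2 mm. A picture is of the moment at which its call begins: read the wrist's pose just before it. There is no depth.
- manip.sign_off(): hands the job in, once; it reports no verdict.
Trained networks look in a picture, given as the dict that the camera call returned (one of the last four; its "shot" number tells which), for a name from the list of things; names that differ only in an ending like _2 or _b are one class to them, and where a whole thing is asked for, a point or a joint stands for the part that bears it (a point fixed in the world has none). Each returns a list of dicts, best first, with "conf" (0 to 1); they miss things now and then, are a little off and sometimes report something else, mostly with a low value. They report only what shows in the picture. A call takes as long as a camera call. They do not tell look-alikes from the thing itself.
- manip.find_in(target, picture): "rect" ([left, top, width, height] in pixels, round what is visible of it).
- manip.silhouettes(target, picture): "pixels" (400x640 bool, what is visible of it) and "rect" ([left, top, width, height] in pixels, round what is visible of it).
The state is a dict: "clock": time; "joints": joint angles; "qd": joint speeds; "effort": joint torques, N m; "eef_pos": TCP position; "eef_rot": TCP orientation; "wrist_force": force on the tool from outside, world axes, zero at the start; "moment": the same for the moment, N m; "finger_gap": finger opening in mm.
Only numpy, scipy, OpenCV 4.12 (cv2) and the standard library are available. Lean on these libraries where they do the work, as an engineer would, in place of code of your own. Each camera call takes 0.05 s, during which the arm holds its last target. There are 200 camera calls.

## Working session

There is one attempt and no reset: what is moved stays moved. The work goes in short steps, Python scripts to look and compute and a tool call to move; the robot and the scene stay as the last step left them, time stands still between calls to the robot, and variables do not carry over. Pictures are saved under pics/ and viewed, about 8 in all and at most 12, crops included, and the job is handed in when it is done.

Besides the shell and the picture viewer there is one more tool, called by a JSON object that holds its "method" and its "body". send_rows: Moves the arm, as the interface text tells. Its arguments: {"type":"object","properties":{"series":{"type":"array"},"newtons":{"type":"number"}},"required":["series"]}

```bash
mkdir -p pics
cat > h.py <<'E'
import numpy as np, cv2
from cell import manip
from scipy.spatial.transform import Rotation as R
def shot(n):
    s=manip.read_state(); c=manip.camera(n); 
    if n=='wrist':
        T=np.eye(4);T[:3,:3]=R.from_euler('xyz',s['eef_rot']).as_matrix();T[:3,3]=s['eef_pos'];c['pose']=T@np.array(c['T_tool_cam'])
    c['pose']=np.array(c['pose']); return c
def save(c,f): cv2.imwrite('pics/'+f,cv2.cvtColor(c['img'],cv2.COLOR_RGB2BGR))
def foc(c): return 200/np.tan(np.radians(c['vfov'])/2)
def ray(c,u,v):
    d=c['pose'][:3,:3]@np.array([(u-c['cx'])/foc(c),(v-c['cy'])/foc(c),1]); return c['pose'][:3,3],d/np.linalg.norm(d)
def atz(c,u,v,z):
    o,d=ray(c,u,v); return o+d*(z-o[2])/d[2]
def proj(c,P):
    P=np.atleast_2d(P); Q=(P-c['pose'][:3,3])@c['pose'][:3,:3]; return np.c_[Q[:,0]/Q[:,2]*foc(c)+c['cx'],Q[:,1]/Q[:,2]*foc(c)+c['cy']]
E
python3 - <<'E'
from h import *
s=manip.read_state(); print({k:np.round(v,3) for k,v in s.items()})
for n in ['top','side']:
    c=shot(n); save(c,n+'.png'); print(n,c['vfov'],c['cx'],c['cy'],np.round(c['pose'],3).tolist(),[k for k in c])
    for t in ['cooler','rest','mainboard','lever','lever_knob','drive','driver','cleaner','screw_tray']:
        print(t,[(np.round(d['conf'],2),np.round(d['rect']).tolist()) for d in manip.find_in(t,c)[:4]])
E
```

```text
{'clock': np.float64(0.0), 'joints': array([ 1.281,  0.3  ,  1.522,  0.   ,  1.321, -0.067]), 'qd': array([-0.   , -0.   , -0.002,  0.001, -0.   , -0.001]), 'effort': array([-4.0000e-03, -5.3180e+01, -3.5274e+01,  7.1000e-02,  2.4000e-02,
        0.0000e+00]), 'eef_pos': array([121.454, 536.136, 185.872]), 'eef_rot': array([-3.14 , -0.   ,  2.919]), 'wrist_force': array([-0.832, -0.501,  0.063]), 'moment': array([-0.009, -0.031, -0.031]), 'finger_gap': np.float64(93.784)}
top 45.105669893477945 321.16510894541335 198.77459800282858 [[0.023, -0.996, 0.085, 373.45], [-0.999, -0.025, -0.024, 9.582], [0.026, -0.084, -0.996, 1326.85], [0.0, 0.0, 0.0, 1.0]] ['img', 'vfov', 'cx', 'cy', 'pose', 'shot']
cooler [(np.float64(0.83), [343.0, 237.0, 51.0, 41.0]), (np.float64(0.81), [420.0, 200.0, 44.0, 57.0]), (np.float64(0.78), [404.0, 279.0, 49.0, 51.0]), (np.float64(0.58), [366.0, 158.0, 30.0, 49.0])]
rest [(np.float64(0.96), [356.0, 145.0, 49.0, 68.0])]
mainboard [(np.float64(0.93), [212.0, 136.0, 89.0, 91.0])]
lever [(np.float64(0.65), [213.0, 148.0, 28.0, 13.0])]
lever_knob [(np.float64(0.52
[... 679 characters left out ...]
.0]), (np.float64(0.64), [309.0, 298.0, 55.0, 36.0])]
rest [(np.float64(0.72), [320.0, 208.0, 66.0, 70.0])]
mainboard [(np.float64(0.71), [265.0, 126.0, 88.0, 81.0])]
lever [(np.float64(0.54), [314.0, 125.0, 5.0, 31.0]), (np.float64(0.47), [268.0, 124.0, 88.0, 80.0])]
lever_knob []
drive [(np.float64(0.86), [377.0, 171.0, 29.0, 23.0]), (np.float64(0.44), [269.0, 127.0, 88.0, 83.0])]
driver [(np.float64(0.46), [233.0, 134.0, 37.0, 9.0])]
cleaner [(np.float64(0.69), [297.0, 91.0, 16.0, 41.0]), (np.float64(0.28), [264.0, 123.0, 90.0, 82.0]), (np.float64(0.27), [327.0, 213.0, 45.0, 47.0])]
screw_tray [(np.float64(0.67), [387.0, 292.0, 69.0, 78.0]), (np.float64(0.42), [318.0, 208.0, 68.0, 68.0])]
```

View pics/top.png

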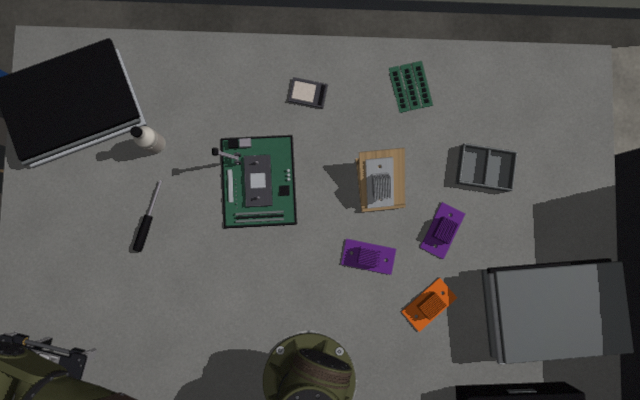

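View pics/side.png

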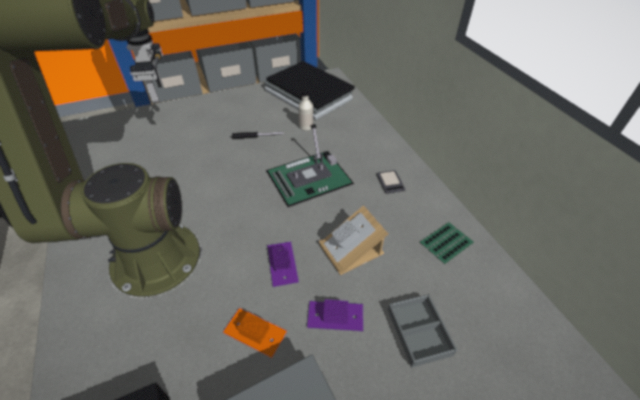

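The top view shows four cooler-like things: purple at (367,256) and (443,231), orange at (428,304), and bare aluminium on the plywood rest at (382,182). The last fits the description (bare aluminium, on the rest), and I'll confirm it close up with the wrist camera. The board is at (258,181), with its +x end up in the picture and the lever knob near (215,151). The bottle is at (148,140).

Run:
```python
from h import *
c=shot('top')
for t,z in [('mainboard',8),('rest',50),('cooler',60),('cleaner',80),('drive',5)]:
    for d in manip.silhouettes(t,c)[:4]:
        m=d['pixels'].astype(np.uint8); k=max(cv2.findContours(m,0,2)[0],key=cv2.contourArea)
        b=cv2.boxPoints(cv2.minAreaRect(k)); W=np.array([atz(c,*p,z)[:2] for p in b]); e=W[1]-W[0]
        print(t,round(d['conf'],2),'ctr',W.mean(0).round(),'ang',np.degrees(np.arctan2(e[1],e[0])).round(1),np.linalg.norm(e).round(),np.linalg.norm(W[2]-W[1]).round())
w=shot('wrist'); print(w['vfov'],w['cx'],w['cy'],np.round(w['T_tool_cam'],3).tolist())
```

```text
mainboard 0.63 ctr [531. 163.] ang -85.3 224.0 254.0
rest 0.84 ctr [ 539. -183.] ang -82.6 133.0 162.0
cooler 0.84 ctr [ 530. -174.] ang -88.4 72.0 134.0
cooler 0.81 ctr [ 334. -148.] ang -11.0 74.0 138.0
cooler 0.67 ctr [ 214. -308.] ang -47.7 135.0 72.0
cooler 0.61 ctr [ 408. -344.] ang -25.5 138.0 73.0
cleaner 0.68 ctr [626. 435.] ang -23.0 56.0 100.0
cleaner 0.67 ctr [521. 155.] ang -86.1 215.0 239.0
drive 0.9 ctr [784.  22.] ang -9.4 76.0 101.0
65.17919026169244 315.1249504938203 196.38837679034253 [[0.0, -0.958, -0.288, 83.742], [1.0, 0.0, 0.0, 0.918], [-0.0, -0.288, 0.958, -197.812], [0.0, 0.0, 0.0, 1.0]]
```

{"method": "send_rows", "body": {"series": [[[1,-482,-277,-120,-12],[1,-482,-277,-120,-12],[1,-482,-277,-120,-12],[1,-482,-277,-120,-12],[1,-482,-277,-120,-12],[1,-482,-277,-120,-12],[1,-482,-277,-120,-12],[1,-482,-277,-120,-12],[1,-482,-277,-120,-12],[1,-482,-277,-120,-12]]]}}

```text
clock: 2.35
eef_pos: [480.2, 205.4, 292.0]
eef_rot: [3.141, 0.0, 3.128]
wrist_force: [0.1, 0.7, -0.2]
finger_gap: 94.2
```

Run:
```python
from h import *
c=shot('wrist'); save(c,'w1.png'); s=manip.read_state(); print(s['eef_pos'],s['eef_rot'])
np.save('w1pose.npy',c['pose'])
for t in ['mainboard','lever','lever_knob']:
    for d in manip.silhouettes(t,c)[:3]:
        m=d['pixels'].astype(np.uint8); k=max(cv2.findContours(m,0,2)[0],key=cv2.contourArea)
        print(t,round(d['conf'],2),np.round(d['rect']))
        if t=='mainboard': 
            b=cv2.boxPoints(cv2.minAreaRect(k)); W=np.array([atz(c,*p,8)[:2] for p in b]); print(b.round(),W.round())
```

```text
[484.26891303 201.31211883 293.01727282] [-3.14085097e+00  2.56684484e-03  3.12450953e+00]
mainboard 0.71 [207. 101. 154. 168.]
[[209. 116.]
 [339. 102.]
 [358. 269.]
 [227. 283.]] [[415.  48.]
 [397. 243.]
 [673. 278.]
 [698.  49.]]
lever 0.96 [319. 228.  40.  43.]
lever_knob 0.81 [318. 230.  39.  40.]
```

View pics/w1.png

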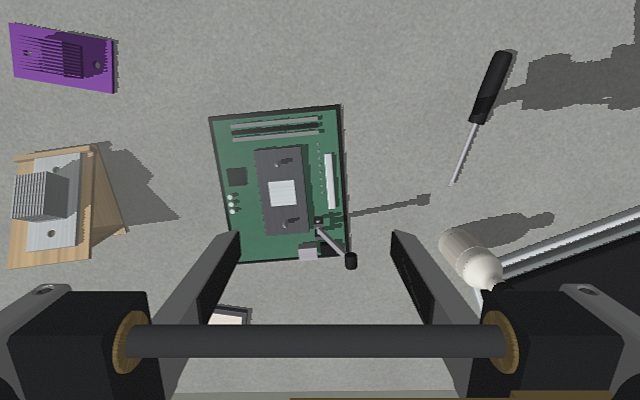

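Run:
```python
from h import *
c=shot('wrist'); s=manip.read_state(); print(s['eef_pos'],s['eef_rot'])
a,b=atz(c,283,163,40),atz(c,291,223,40); print(a,b,(a+b)/2,np.linalg.norm(b-a),np.degrees(np.arctan2(*(b-a)[1::-1])))
print(atz(c,350,261,140))
```

```text
[478.6319818  207.33681165 291.03819641] [ 3.14158617e+00 -6.32686643e-04  3.12787629e+00]
[479.27292751 160.93478115  40.        ] [572.73246162 169.06696082  40.        ] [526.00269456 165.00087098  40.        ] 93.81266897932815 4.972943405042209
[584.97238879 249.24015278 140.        ]
```

{"method": "send_rows", "body": {"series": [[[1,-13,-21,45,-5.8],[1,-27,-42,91,-5.8],[1,-27,-42,91,-5.8],[1,-27,-42,91,-5.8],[1,-27,-42,91,-5.8],[1,-27,-42,91,-5.8],[1,-27,-42,91,-5.8]]]}}

```text
clock: 3.3
eef_pos: [505.5, 165.6, 201.7]
eef_rot: [3.141, 0.002, -3.053]
wrist_force: [0.4, -0.4, 0.2]
finger_gap: 93.9
```

Run:
```python
from h import *
c=shot('wrist'); s=manip.read_state(); print(s['eef_pos'],s['eef_rot'],s['qd'])
import pickle; pickle.dump(c,open('w2.pkl','wb'))
p=proj(c,[526,165,20])[0]; print(p)
u,v=int(p[0])-100,int(p[1])-80
print('crop origin',u,v)
cv2.imwrite('pics/w2.png',cv2.cvtColor(cv2.resize(c['img'][v:v+150,u:u+200],None,fx=4,fy=4,interpolation=cv2.INTER_CUBIC),cv2.COLOR_RGB2BGR))
```

```text
[505.49282918 165.35591459 201.36384316] [ 3.14130758e+00  1.57752848e-03 -3.05306490e+00] [-6.23309841e-03  7.45743072e-03  5.58969594e-03 -7.09277076e-05
 -3.36676402e-03 -4.33942431e-03]
[312.49274325 188.24203657]
crop origin 212 108
```

View pics/w2.png

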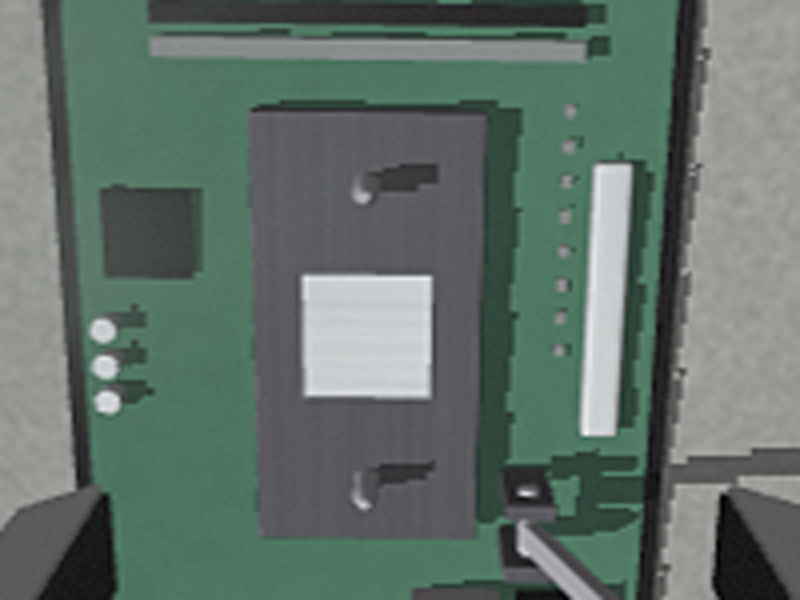

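Run:
```python
from h import *
import pickle; from scipy.optimize import least_squares
c=pickle.load(open('w2.pkl','rb'))
q=(np.array([[250,110],[487,113],[476,538],[262,537],[361,199],[364,503]])+.5)/4-.5+[212,108]
M=np.array([[-70,-36,20],[-70,36,20],[70,36,20],[70,-36,20],[-48,0,22],[48,0,22]],float)
def T(p): 
    a=p[2]; return np.c_[p[0]+M[:,0]*np.cos(a)-M[:,1]*np.sin(a),p[1]+M[:,0]*np.sin(a)+M[:,1]*np.cos(a),M[:,2]+(p[3] if len(p)>3 else 0)]
for p0 in ([526,165,.08],[526,165,.08,0]):
    r=least_squares(lambda p:(proj(c,T(p))-q).ravel(),p0); print(r.x.round(3),r.fun.reshape(-1,2).round(2).tolist())
```

```text
[5.33304e+02 1.54007e+02 8.00000e-02] [[-1.02, 1.57], [-0.15, 1.33], [-0.06, 1.75], [-0.8, 1.6], [1.29, -1.88], [0.73, -4.47]]
[5.33039e+02 1.54022e+02 8.00000e-02 1.01300e+00] [[-1.1, 1.44], [-0.07, 1.2], [0.0, 1.9], [-0.87, 1.75], [1.29, -1.95], [0.73, -4.35]]
```

```bash
cat > fitb.py <<'E'
from h import *
import pickle; from scipy.optimize import least_squares
c=pickle.load(open('w2.pkl','rb'))
q=(np.array([[250,110],[487,113],[476,538],[262,537],[361,197],[362,501]])+.5)/4-.5+[212,108]
M=np.array([[-70,-36,20],[-70,36,20],[70,36,20],[70,-36,20],[-48,0,41],[48,0,41]],float)
def T(p): 
    a=p[2]; return np.c_[p[0]+M[:,0]*np.cos(a)-M[:,1]*np.sin(a),p[1]+M[:,0]*np.sin(a)+M[:,1]*np.cos(a),M[:,2]+(p[3] if len(p)>3 else 0)]
for p0 in ([526,165,.08],[526,165,.08,0]):
    r=least_squares(lambda p:(proj(c,T(p))-q).ravel(),p0,x_scale=[1,1,.01,1][:len(p0)]); print(r.x.round(3),r.fun.reshape(-1,2).round(2).tolist())
E
python3 fitb.py
```

```text
[5.31299e+02 1.53963e+02 7.90000e-02] [[-0.9, -0.16], [0.05, -0.33], [-0.0, 0.4], [-0.81, 0.19], [0.84, -0.39], [0.74, 0.5]]
[ 5.32100e+02  1.53916e+02  7.90000e-02 -3.06400e+00] [[-0.66, 0.25], [-0.2, 0.07], [-0.21, -0.04], [-0.61, -0.25], [0.84, -0.15], [0.74, 0.09]]
```

{"method": "send_rows", "body": {"series": [[[1,15,-20,-60,0],[1,30,-344,-60,0],[1,30,-344,-60,0],[1,30,-344,-60,0],[1,30,-344,-60,0],[1,30,-344,-60,0],[1,30,-344,-60,0],[1,30,-344,-60,0],[1,30,-344,-60,0],[1,30,-344,-60,0]]]}}

```text
clock: 4.35
eef_pos: [505.7, -180.5, 260.5]
eef_rot: [3.141, 0.0, -3.055]
wrist_force: [0.2, 0.6, 0.7]
finger_gap: 93.8
```

{"method": "send_rows", "body": {"series": [[[1,0,0,0,0],[1,0,0,0,0],[1,0,0,0,0]]]}}

```text
clock: 4.65
eef_pos: [505.9, -179.7, 260.6]
eef_rot: [-3.141, 0.0, -3.052]
wrist_force: [-0.1, 1.2, -0.1]
finger_gap: 94.0
```

Run:
```python
from h import *
c=shot('wrist'); s=manip.read_state(); print(s['eef_pos'],s['eef_rot'],abs(s['qd']).max())
import pickle; pickle.dump(c,open('w3.pkl','wb'))
for d in manip.find_in('cooler',c): print(d)
p=proj(c,[530,-180,50])[0]; u,v=max(0,int(p[0])-100),max(0,int(p[1])-75)
print('crop origin',u,v)
cv2.imwrite('pics/w3.png',cv2.cvtColor(cv2.resize(c['img'][v:v+150,u:u+200],None,fx=4,fy=4,interpolation=cv2.INTER_CUBIC),cv2.COLOR_RGB2BGR))
```

```text
[ 505.8738055  -179.83224138  260.51049173] [-3.14145892e+00  2.61167969e-04 -3.05260969e+00] 0.005351141483105255
{'rect': [147.3, 17.5, 93.3, 118.5], 'conf': 0.95}
{'rect': [290.2, 137.1, 55.4, 103.6], 'conf': 0.81}
{'rect': [286.7, 0.1, 121.9, 81.5], 'conf': 0.6}
crop origin 212 110
```

View pics/w3.png

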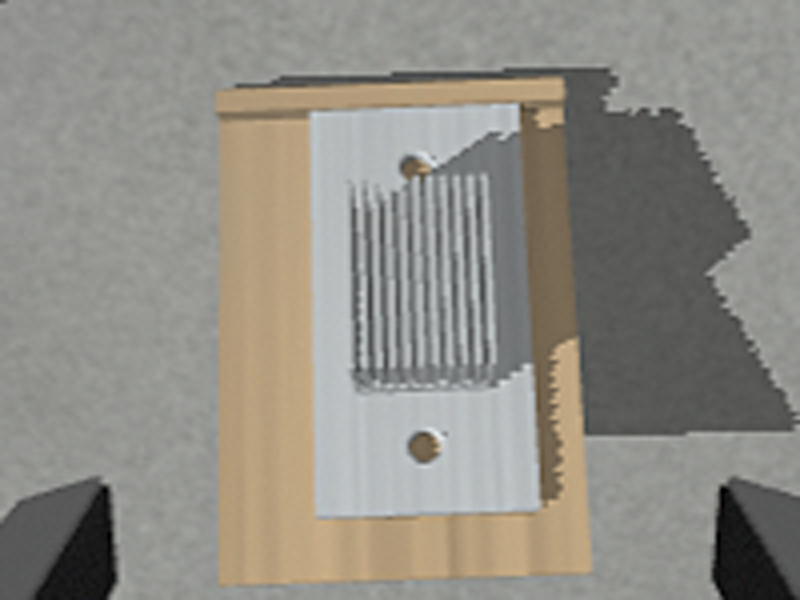

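The crop shows bare aluminium with a fin block on the plywood slope. The low end is at the ledge, y≈105, and the holes are at (417,167) and (425,445), so this is the right cooler. Next I'll fit its pose.

Run:
```python
from h import *
import pickle; from scipy.optimize import least_squares
c=pickle.load(open('w3.pkl','rb'))
q=(np.array([[310,112],[518,103],[540,511],[316,517],[414,166],[425,445]])+.5)/4-.5+[212,110]
M=np.array([[-70,-36,6],[-70,36,6],[70,36,6],[70,-36,6],[-48,0,6],[48,0,6]],float)
def T(p,M=M): return M@R.from_euler('zy',[p[2],-np.pi/6]).as_matrix().T+[p[0],p[1],p[3]]
r=least_squares(lambda p:(proj(c,T(p))-q).ravel(),[530,-180,.05,50],x_scale=[1,1,.01,1]); p=r.x; print(p.round(3),r.fun.reshape(-1,2).round(2).tolist())
r=least_squares(lambda p:(proj(c,T([*p,51]))-q).ravel(),[530,-180,.05],x_scale=[1,1,.01]); p=[*r.x,51]; print(np.round(p,3),r.fun.reshape(-1,2).round(2).tolist())
print('grasp',T(p,np.array([[0,0,31.]])), 'yaw deg',np.degrees(p[2]))
```

```text
[ 5.30927e+02 -1.74672e+02  1.13000e-01  4.98930e+01] [[-0.32, -0.85], [-0.32, 0.65], [0.04, -0.21], [-0.03, 0.04], [0.36, 0.25], [0.24, 0.14]]
[ 5.30629e+02 -1.74705e+02  1.13000e-01  5.10000e+01] [[-0.39, -0.99], [-0.25, 0.51], [0.12, -0.07], [-0.1, 0.18], [0.36, 0.15], [0.25, 0.23]]
grasp [[ 515.12933863 -174.70475751   77.84678752]] yaw deg 6.4526780665492804
```

Run:
```python
from h import *
import pickle; from scipy.optimize import least_squares
c=pickle.load(open('w3.pkl','rb'))
q=(np.array([[310,112],[518,103],[540,511],[316,517],[414,166],[425,445]])+.5)/4-.5+[212,110]
M=np.array([[-70,-36,6],[-70,36,6],[70,36,6],[70,-36,6],[-48,0,6],[48,0,6]],float)
def T(p,M=M): return M@R.from_euler('ZY',[p[2],-np.pi/6]).as_matrix().T+[p[0],p[1],p[3]]
for fx in (0,1):
    f=(lambda p:[*p[:3],51.]) if fx else (lambda p:p)
    r=least_squares(lambda p:(proj(c,T(f(p)))-q).ravel(),[530,-180,.05,51],x_scale=[1,1,.01,1]); p=f(r.x); print(np.round(p,3),r.fun.reshape(-1,2).round(2).tolist())
g=T(p,np.array([[0,0,31.]]))[0]; s=manip.read_state()
Rt=R.from_euler('xyz',s['eef_rot']); t=g+[0,0,-11]-s['eef_pos']
print('grasp',g,'yaw deg',np.degrees(p[2]),'tool move (TCP)',Rt.inv().apply(t),'turn',-(np.degrees(p[2])+180-np.degrees(s['eef_rot'][2])+180)%360-180)
```

```text
[ 5.30828e+02 -1.74420e+02  1.27000e-01  5.01020e+01] [[-0.16, -0.21], [-0.11, 0.05], [0.04, -0.33], [-0.18, 0.12], [0.37, 0.25], [0.05, 0.12]]
[ 5.30586e+02 -1.74447e+02  1.27000e-01  5.10000e+01] [[-0.22, -0.32], [-0.06, -0.06], [0.11, -0.21], [-0.24, 0.24], [0.36, 0.17], [0.06, 0.19]]
grasp [ 515.2106735  -176.40922238   77.84678752] yaw deg 7.271495535036683 tool move (TCP) [ -9.63224905   2.78440611 193.65250918] turn -2.1925996354580093
```

{"method": "send_rows", "body": {"series": [[[1,-5,1,50,-2.2],[1,-9.5,2.8,100,-2.2],[1,-9.5,2.8,140,-2.2],[1,-9.5,2.8,170,-2.2],[1,-9.5,2.8,185,-2.2],[1,-9.5,2.8,192,-2.2],[1,-9.5,2.8,192,-2.2],[1,-9.5,2.8,192,-2.2]]]}}

```text
clock: 5.55
eef_pos: [515.5, -177.0, 69.4]
eef_rot: [-3.141, 0.001, -3.015]
wrist_force: [0.1, -1.1, -0.3]
finger_gap: 94.0
```

{"method": "send_rows", "body": {"series": [[[0.4,0,0,0,0],[0.4,0,0,0,0],[0.3,0,0,0,0],[0.3,0,0,0,0],[0.3,0,0,0,0],[0.3,0,0,0,0],[0.3,0,0,0,0],[0.3,0,0,0,0]]], "newtons": 20}}

```text
clock: 6.35
eef_pos: [515.0, -177.0, 68.4]
eef_rot: [-3.141, 0.0, -3.015]
wrist_force: [-0.3, -0.3, 0.1]
finger_gap: 43.5
```

{"method": "send_rows", "body": {"series": [[[0.3,0,0,-5,0],[0.3,0,0,-15,0],[0.3,0,0,-30,0],[0.3,0,0,-50,0],[0.3,0,0,-70,0],[0.3,0,0,-80,0],[0.3,0,0,-80,0],[0.3,0,0,-80,0]]]}}

```text
clock: 7.15
eef_pos: [514.7, -176.7, 147.8]
eef_rot: [3.141, -0.001, -3.015]
wrist_force: [-0.9, -0.5, -1.6]
finger_gap: 44.0
```

Run:
```python
from h import *
c=shot('wrist'); s=manip.read_state(); print(s['eef_pos'],s['wrist_force'],s['finger_gap'])
a=c['img'][60:400,140:500]; b=shot('side')['img'][150:320,250:450]
im=np.zeros((400,760,3),np.uint8); im[:340,:360]=a; im[:340,360:]=cv2.resize(b,None,fx=2,fy=2)
cv2.imwrite('pics/l1.png',im[:340,:,::-1])
```

```text
[ 514.52351843 -176.7262673   147.42285633] [-0.637622    0.09007429 -3.2295202 ] 43.4741743086034
```

View pics/l1.png

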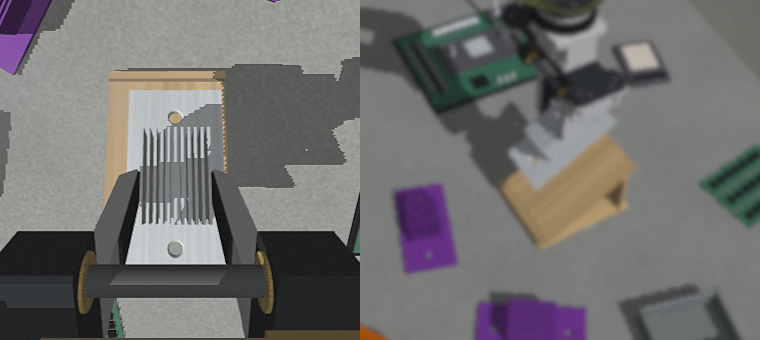

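{"method": "send_rows", "body": {"series": [[[0.3,0,30,0,0],[0.3,0,75,0,0],[0.3,0,120,0,0],[0.3,0,145,15,0],[0.3,0,145,40,0],[0.3,0,145,65,0],[0.3,0,145,85,0],[0.3,0,145,92,0],[0.3,0,145,95,0],[0.3,0,145,95,0]]], "newtons": 12}}

```text
clock: 8.25
eef_pos: [496.8, -33.1, 53.6]
eef_rot: [-3.142, 0.0, -3.015]
wrist_force: [-0.3, 0.3, -1.4]
finger_gap: 43.7
```

{"method": "send_rows", "body": {"series": [[[0.3,0,0,3,0],[0.3,0,0,6,0],[0.3,0,0,9,0],[0.3,0,0,12,0],[0.3,0,0,15,0],[0.3,0,0,18,0],[0.3,0,0,21,0],[0.3,0,0,24,0],[0.3,0,0,27,0],[0.3,0,0,27,0]]]}}

```text
clock: 9.25
eef_pos: [496.1, -33.0, 25.7]
eef_rot: [3.141, -0.002, -3.015]
wrist_force: [-1.1, -0.2, -1.5]
finger_gap: 43.5
```

{"method": "send_rows", "body": {"series": [[[0.3,0,0,2,0],[0.3,0,0,4,0],[0.3,0,0,4,0]]]}}

```text
clock: 9.55
eef_pos: [496.5, -33.1, 22.1]
eef_rot: [3.142, -0.0, -3.015]
wrist_force: [0.8, 0.3, -1.0]
finger_gap: 44.0
```

Run:
```python
from h import *
c=shot('wrist'); s=manip.read_state(); print(s['eef_pos'],s['wrist_force'],s['finger_gap'])
a=c['img'][60:400,140:500]; b=shot('side'); p=proj(b,[500,-33,30])[0].astype(int); b=b['img'][p[1]-85:p[1]+85,p[0]-100:p[0]+100]
im=np.zeros((340,760,3),np.uint8); im[:340,:360]=a; im[:340,360:]=cv2.resize(b,None,fx=2,fy=2)
cv2.imwrite('pics/l2.png',im[:,:,::-1])
```

```text
[496.46034783 -33.05874659  22.16619958] [-0.1599555  -0.45331648 -0.89011159] 43.66730673685981
```

View pics/l2.png

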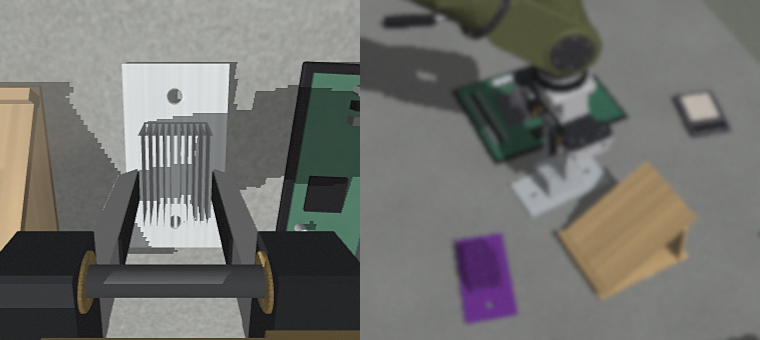

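{"method": "send_rows", "body": {"series": [[[0.55,0,0,0,0],[0.65,0,0,0,0],[0.65,0,0,0,0],[0.65,0,0,1,0],[0.65,0,0,2,0],[0.3,0,0,2,0],[0.3,0,0,2,0],[0.3,0,0,2,0],[0.3,0,0,2,0],[0.3,0,0,2,0]]], "newtons": 25}}

```text
clock: 10.65
eef_pos: [496.7, -33.1, 20.4]
eef_rot: [-3.142, 0.0, -3.015]
wrist_force: [0.3, 0.9, -0.1]
finger_gap: 43.7
```

Run:
```python
from h import *
import pickle
c=shot('wrist'); s=manip.read_state(); print(s['eef_pos'],s['eef_rot'],s['wrist_force'],s['finger_gap'])
pickle.dump(c,open('w4.pkl','wb'))
cv2.imwrite('pics/w4.png',cv2.resize(c['img'][110:320,230:400],None,fx=3.5,fy=3.5*600/735,interpolation=cv2.INTER_CUBIC)[:,:,::-1] if 0 else cv2.resize(c['img'][110:310,220:420],None,fx=3,fy=3,interpolation=cv2.INTER_CUBIC)[:,:,::-1])
```

```text
[496.67500989 -33.03987398  20.33581303] [-3.14158853e+00 -2.43910257e-05 -3.01528599e+00] [ 0.21897374  0.55051231 -0.90843503] 43.69124395078921
```

View pics/w4.png

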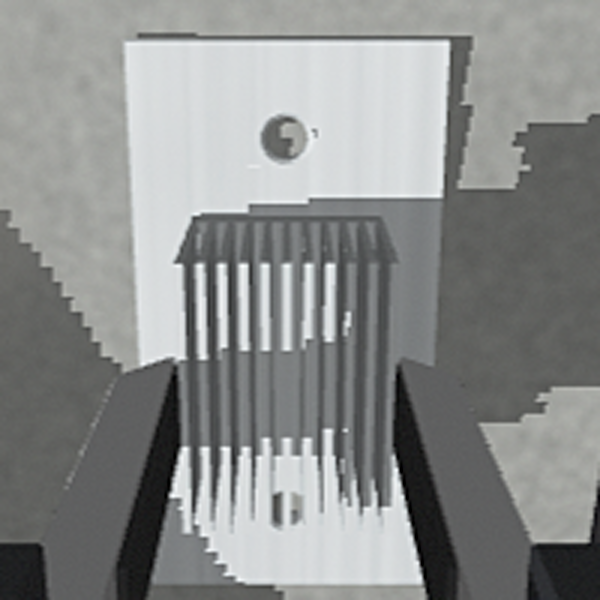

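```bash
cat > fitc.py <<'E'
from h import *
import pickle; from scipy.optimize import least_squares
def fit(c,q,M,z):
    T=lambda p:(M@R.from_euler('z',p[2]).as_matrix().T)+[p[0],p[1],p[3] if len(p)>3 else z]
    out=[]
    for p0 in ([*atz(c,*q.mean(0),z)[:2],.08],[*atz(c,*q.mean(0),z)[:2],.08,z]):
        r=least_squares(lambda p:(proj(c,T(p))-q).ravel(),p0,x_scale=[1,1,.01,1][:len(p0)]); print(r.x.round(3),r.fun.reshape(-1,2).round(2).tolist()); out.append(r.x)
    return out
def intool(c,x,z):
    T=c['pose']@np.linalg.inv(np.array(c['T_tool_cam'])); v=np.linalg.inv(T)@[x[0],x[1],z,1]; return v[:3], np.degrees(x[2]-np.arctan2(T[1,0],T[0,0]))%180
if __name__=='__main__':
    a=pickle.load(open('w4.pkl','rb'))
    q=(np.array([[124,40],[450,39],[285,138],[286,508],[424,584]])+.5)/3-.5+[220,110]
    M=np.array([[-70,-36,6],[-70,36,6],[-48,0,6],[48,0,6],[70,36,6]],float)
    for x in fit(a,q,M,0): print('cooler in tool',intool(a,x,0))
    b=pickle.load(open('w2.pkl','rb'))
    q=(np.array([[250,110],[487,113],[476,538],[262,537],[361,197],[362,501]])+.5)/4-.5+[212,108]
    M=np.array([[-70,-36,20],[-70,36,20],[70,36,20],[70,-36,20],[-48,0,41],[48,0,41]],float)-[0,0,20]
    for x in fit(b,q,M,20): print('seat in tool',intool(b,x,20))
E
python3 fitc.py
```

```text
[ 4.9596e+02 -3.2342e+01  1.2700e-01] [[-0.34, -0.38], [-0.13, -0.13], [0.46, 0.02], [0.22, 0.76], [-0.2, -0.08]]
[ 4.9609e+02 -3.2311e+01  1.2700e-01 -5.5800e-01] [[-0.17, -0.23], [-0.26, 0.02], [0.48, 0.08], [0.24, 0.52], [-0.29, -0.38]]
cooler in tool (array([ 0.62029354,  0.80974874, 20.36477545]), np.float64(0.05179323750539311))
cooler in tool (array([ 0.48705468,  0.82389427, 20.36477634]), np.float64(0.05325602808343888))
[5.31299e+02 1.53963e+02 7.90000e-02] [[-0.9, -0.16], [0.05, -0.33], [-0.0, 0.4], [-0.81, 0.19], [0.84, -0.39], [0.74, 0.5]]
[5.32100e+02 1.53916e+02 7.90000e-02 1.69360e+01] [[-0.66, 0.25], [-0.2, 0.07], [-0.21, -0.04], [-0.61, -0.25], [0.84, -0.15], [0.74, 0.09]]
seat in tool (array([-24.25429208, -13.90194872, 181.72530333]), np.float64(179.46056793772192))
seat in tool (array([-25.04813624, -14.02001051, 181.72690327]), np.float64(179.46363840597147))
```

{"method": "send_rows", "body": {"series": [[[0.3,0,0,-10,0],[0.3,0,0,-35,0],[0.3,0,0,-70,0],[0.3,-15,40,-70,1],[0.3,-30,85,-70,2.7],[0.3,-45,130,-70,2.7],[0.3,-58.7,165,-70,2.7],[0.3,-58.7,180.1,-70,2.7],[0.3,-58.7,180.1,-70,2.7],[0.3,-58.7,180.1,-70,2.7]]]}}

```text
clock: 11.7
eef_pos: [532.0, 152.4, 90.5]
eef_rot: [-3.141, -0.0, -3.062]
wrist_force: [-0.5, -0.5, -2.5]
finger_gap: 43.5
```

{"method": "send_rows", "body": {"series": [[[0.3,0,0,5,0],[0.3,0,0,12,0],[0.3,0,0,18,0],[0.3,0,0,21,0],[0.3,0,0,21,0],[0.3,0,0,21,0],[0.3,0,0,21,0]]]}}

```text
clock: 12.4
eef_pos: [532.4, 153.0, 69.6]
eef_rot: [3.142, 0.0, -3.062]
wrist_force: [0.6, -0.8, -2.7]
finger_gap: 43.7
```

Run:
```python
from h import *
import pickle
c=shot('wrist'); s=manip.read_state(); print(s['eef_pos'],s['eef_rot'],s['wrist_force'],s['finger_gap'])
pickle.dump(c,open('w5.pkl','wb'))
a=cv2.resize(c['img'][110:310,220:420],None,fx=2,fy=2,interpolation=cv2.INTER_CUBIC)
b=cv2.resize(c['img'][130:180,290:340],None,fx=8,fy=8,interpolation=cv2.INTER_CUBIC)
cv2.imwrite('pics/w5.png',np.hstack([a,b])[:,:,::-1])
```

```text
[532.36500355 153.07070172  69.59517658] [ 3.14154374e+00  4.12152124e-04 -3.06235987e+00] [ 0.90977252 -0.37313538 -3.45802938] 43.49618482124854
```

View pics/w5.png

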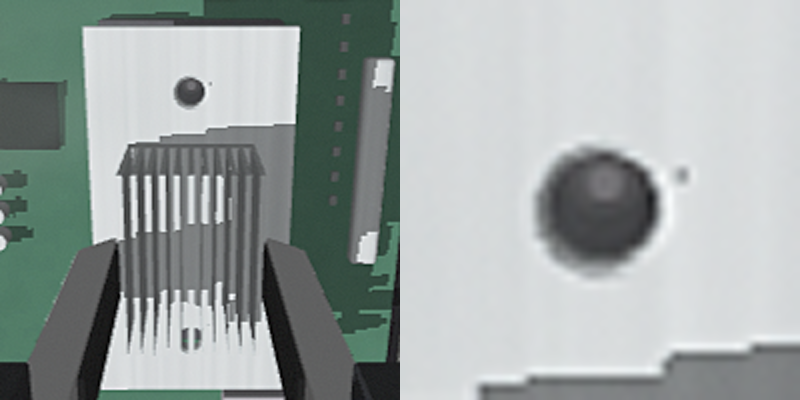

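Run:
```python
from h import *
import pickle
c=pickle.load(open('w5.pkl','rb'))
g=cv2.resize(c['img'][130:180,290:340],None,fx=8,fy=8,interpolation=cv2.INTER_CUBIC)[:,:,0]
# hole outer centroid
m=(g[100:320]<150)&(np.arange(400)[None]<270)
k=max(cv2.findContours(m.astype(np.uint8),0,2)[0],key=cv2.contourArea); (hx,hy),hr=cv2.minEnclosingCircle(k); hy+=100; print('hole',hx,hy,hr)
H=np.array([(hx+.5)/8-.5+290,(hy+.5)/8-.5+130]); W=atz(c,*H,55.2); print(W)
e=proj(c,[W[0],W[1],42])[0]; print('expected pin tip crop8',(e-[290,130]+.5)*8-.5+[400,0])
s=g[140:280:6,130:270:6]; print(s)
for d in (1,): print('px8 per mm', np.linalg.norm(proj(c,W+[1,0,0])-proj(c,W))*8)
```

```text
hole 198.23870849609375 209.9968032836914 63.40724182128906
[483.95402496 149.45249621  55.2       ]
expected pin tip crop8 [598.53054105 185.98187747]
[[216 216 214 214 216 219 221 222 219 219 218 215 209 212 218 219 219 217
  216 216 215 214 216 219]
 [217 216 215 216 220 227 229 219 193 175 174 184 191 198 203 207 211 215
  217 217 215 215 217 219]
 [216 217 218 220 220 204 186 177 165 143 126 122 114 117 138 170 204 225
  226 219 216 216 217 219]
 [216 219 220 216 200 164 132 122 121 109  94  81  69  67  85 116 146 177
  203 219 223 220 217 219]
 [217 222 218 200 163 130 106  89  75  78  86  89  95  95  88  79  63  85
  143 199 220 225 221 220]
 [219 222 210 177 132 101  87  80  79  85  96 106 113 113 105  93  79  71
   84 120 176 220 233 221]
 [222 223 194 144 109  79  71  79  82  90 104 116 117 118 115 104  88  75
   62  69 146 220 246 224]
 [224 215 171 114  89  69  68  81  82  90 106 118 114 116 117 107  87  81
   68  57 115 194 239 230]
 [220 196 147  98  73  66  73  79  80  89 103 115 115 118 114 102  84  80
   74  63  73 142 215 238]
 [212 167 121 100  68  63  71  76  80  
[... 806 characters left out ...]
  65  66  66  66  66  64  62  61  56
   72 118 180 225 235 225]
 [220 226 207 166 127 115 107  86  75  67  63  60  61  60  59  62  74  98
  136 179 213 228 225 220]
 [217 222 213 185 144 129 126 114  97  82  74  72  73  73  72  79 102 148
  195 222 227 223 218 218]
 [216 220 222 211 178 150 140 141 123 109 104 106 107 106 107 118 139 175
  209 223 220 216 216 219]
 [215 217 219 219 214 197 173 156 150 149 148 145 143 140 152 179 196 208
  214 217 216 215 217 218]
 [216 216 217 219 222 220 212 200 188 174 165 164 167 171 184 201 212 216
  215 214 214 215 216 218]
 [216 216 216 215 215 220 228 229 216 199 189 190 193 201 206 207 211 213
  214 214 214 214 216 219]]
px8 per mm 11.660983270121141
```

{"method": "send_rows", "body": {"series": [[[0.3,0.4,0.6,0,0],[0.3,0.4,0.6,3,0],[0.3,0.4,0.6,6,0],[0.3,0.4,0.6,9,0],[0.3,0.4,0.6,11,0],[0.3,0.4,0.6,13,0],[0.3,0.4,0.6,15,0],[0.3,0.4,0.6,16,0],[0.3,0.4,0.6,16,0]]]}}

```text
clock: 13.35
eef_pos: [531.7, 153.6, 53.2]
eef_rot: [-3.142, -0.0, -3.062]
wrist_force: [-0.4, 1.1, -2.0]
finger_gap: 42.9
```

{"method": "send_rows", "body": {"series": [[[0.3,0,0,2,0],[0.3,0,0,4,0],[0.3,0,0,6,0],[0.3,0,0,8,0],[0.3,0,0,10,0],[0.3,0,0,11.5,0],[0.3,0,0,12.5,0],[0.3,0,0,13,0],[0.3,0,0,13,0]]]}}

```text
clock: 14.25
eef_pos: [531.8, 153.6, 40.4]
eef_rot: [3.142, 0.0, -3.062]
wrist_force: [0.2, -0.0, -2.2]
finger_gap: 43.5
```

{"method": "send_rows", "body": {"series": [[[0.3,0,0,0.4,0],[0.3,0,0,0.8,0],[0.3,0,0,1.2,0],[0.3,0,0,1.2,0]]]}}

```text
clock: 14.65
eef_pos: [531.9, 153.6, 40.3]
eef_rot: [3.142, 0.001, -3.062]
wrist_force: [-7.3, -1.6, 11.9]
finger_gap: 43.6
```

{"method": "send_rows", "body": {"series": [[[0.5,0,0,0.6,0],[0.65,0,0,0,0],[0.65,0,0,0,0],[0.65,0,0,0,0],[0.65,0,0,-15,0],[0.65,0,0,-40,0],[0.65,0,0,-90,0],[0.65,0,0,-130,0],[0.65,40,0,-170,0],[0.65,40,0,-170,0]]]}}

```text
clock: 15.65
eef_pos: [491.4, 150.7, 213.5]
eef_rot: [3.141, 0.006, -3.062]
wrist_force: [0.2, -0.3, -0.7]
finger_gap: 60.6
```

{"method": "send_rows", "body": {"series": [[[0.65,0,0,0,0],[0.65,0,0,0,0],[0.65,0,0,0,0]]]}}

```text
clock: 15.95
eef_pos: [492.0, 150.3, 207.6]
eef_rot: [-3.141, -0.002, -3.063]
wrist_force: [-0.2, 0.5, 0.1]
finger_gap: 60.9
```

Run:
```python
from h import *
import pickle
c=shot('wrist'); s=manip.read_state(); print(s['eef_pos'],s['eef_rot'],s['wrist_force'],s['finger_gap'],s['clock'])
pickle.dump(c,open('w6.pkl','wb'))
for d in manip.silhouettes('lever_knob',c)[:2]: print(d['conf'],d['rect'])
cv2.imwrite('pics/w6.png',cv2.resize(c['img'][90:290,210:450],None,fx=3,fy=3,interpolation=cv2.INTER_CUBIC)[:,:,::-1])
```

```text
[491.96080064 150.28591058 207.69960828] [-3.14121032e+00 -2.38034801e-03 -3.06264596e+00] [-0.39818001  0.57695216  0.55343265] 60.83732753411313 16.0
0.57 [353.2, 251.9, 13.6, 14.1]
0.35 [231.1, 358.1, 19.1, 11.8]
```

View pics/w6.png

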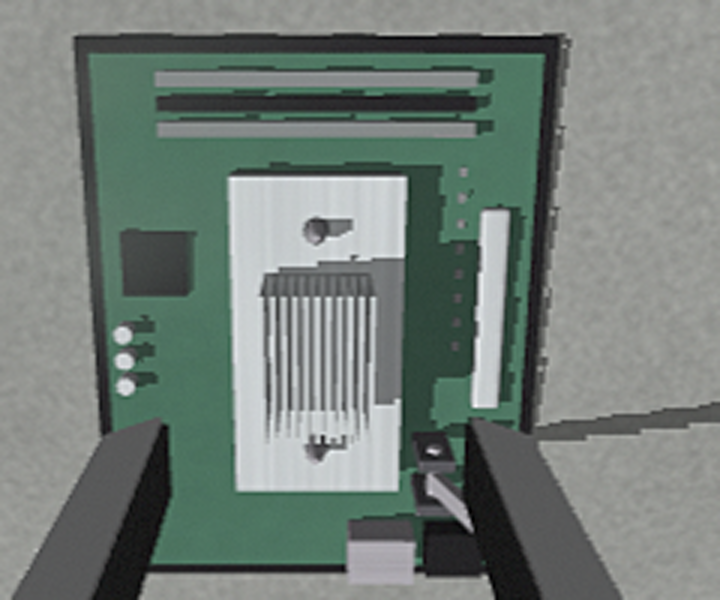

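The plate lies flat, with pins showing through both holes at crop (316,231) and (318,450), and the lever is still open. Next I'll turn the jaws along the hinge axis and look at the knob.

{"method": "send_rows", "body": {"series": [[[0.65,-20,0,-52,8.5],[0.65,-50,30,-52,17],[0.65,-94,78,-52,25.5],[0.65,-94,78,-52,34],[0.65,-94,78,-52,42.5],[0.65,-94,78,-52,51],[0.65,-94,78,-52,59],[0.65,-94,78,-52,67],[0.65,-94,78,-52,75],[0.65,-94,78,-52,83]]]}}

```text
clock: 17.05
eef_pos: [579.6, 235.6, 260.1]
eef_rot: [-3.14, 0.0, 1.766]
wrist_force: [0.1, -0.0, -0.8]
finger_gap: 61.2
```

{"method": "send_rows", "body": {"series": [[[0.65,0,0,0,7],[0.65,0,0,0,7],[0.65,0,0,0,7],[0.65,0,0,0,7],[0.65,0,0,0,7]]]}}

```text
clock: 17.55
eef_pos: [579.5, 235.6, 261.0]
eef_rot: [-3.141, 0.0, 1.652]
wrist_force: [-0.7, -0.5, -0.2]
finger_gap: 61.0
```

Run:
```python
from h import *
import pickle
c=shot('wrist'); s=manip.read_state(); print(s['eef_pos'],s['eef_rot'],s['wrist_force'],s['finger_gap'],s['clock'])
pickle.dump(c,open('w7.pkl','wb'))
for t in ('lever_knob','lever'):
  for d in manip.silhouettes(t,c)[:2]: print(t,d['conf'],d['rect'])
save(c,'w7.png')
# piercing: predicted knob pixels for theta
a=.079; P0=np.array([531.5,153.6,0]); Rz=R.from_euler('z',a).as_matrix()
for th in (1.75,1.85,1.95,2.05):
    k=P0+Rz@np.array([62,52-115*np.cos(th),31+115*np.sin(th)]); print(th,k.round(1),proj(c,k)[0].round(1))
```

```text
[579.46537374 235.60699447 261.04697162] [-3.14145354e+00  2.89106474e-05  1.65131015e+00] [ 0.04452847 -0.19571571  0.01473907] 61.19535412728781 17.6
lever_knob 0.53 [314.3, 172.7, 18.6, 16.1]
lever 0.77 [319.4, 165.6, 15.6, 19.0]
1.75 [587.6 230.8 144.2] [321.7 192.7]
1.85 [586.7 241.9 141.5] [321.7 181.7]
1.95 [585.8 252.8 137.8] [321.7 170.8]
2.05 [585.  263.2 133. ] [321.7 160.1]
```

View pics/w7.png

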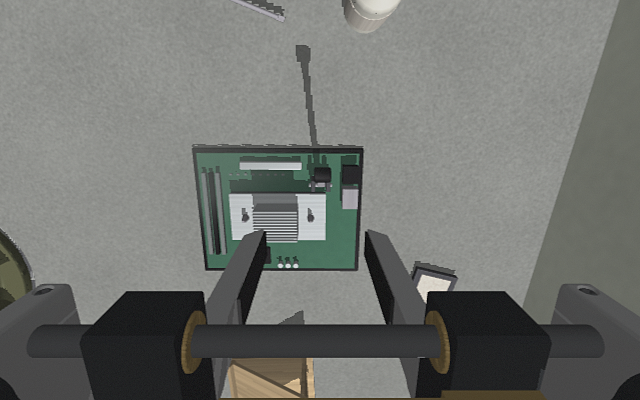

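{"method": "send_rows", "body": {"series": [[[0.6,11,7.7,0,0],[0.6,11,7.7,40,0],[0.6,11,7.7,80,0],[0.6,11,7.7,105,0],[0.6,11,7.7,120,0],[0.6,11,7.7,129,0],[0.6,11,7.7,129,0],[0.6,11,7.7,129,0]]]}}

```text
clock: 18.5
eef_pos: [586.8, 247.4, 133.5]
eef_rot: [3.14, -0.0, 1.65]
wrist_force: [-0.2, 0.7, 0.0]
finger_gap: 56.4
```

{"method": "send_rows", "body": {"series": [[[0.1,0,0,0,0],[0.1,0,0,0,0],[0.1,0,0,0,0],[0.1,0,0,0,0],[0.1,0,0,0,0],[0.1,0,0,0,0]]], "newtons": 15}}

```text
clock: 19.1
eef_pos: [586.3, 247.2, 132.2]
eef_rot: [-3.142, 0.0, 1.65]
wrist_force: [0.5, 0.4, 0.2]
finger_gap: 12.2
```

Run:
```python
from h import *
c=shot('wrist'); s=manip.read_state(); print(s['eef_pos'],s['eef_rot'],s['wrist_force'],s['finger_gap'])
cv2.imwrite('pics/w8.png',cv2.resize(c['img'][140:340,220:420],None,fx=2.5,fy=2.5,interpolation=cv2.INTER_CUBIC)[:,:,::-1])
# arc in tool mm from th0
for th0 in (1.9,):
  for th in np.arange(th0,-.11,-.1): print(round(th,2),round(115*(np.cos(th0)-np.cos(th)),1),round(115*(np.sin(th0)-np.sin(th)),1))
```

```text
[586.25013283 247.1699747  132.12794493] [-3.14153826e+00  4.70942268e-05  1.64999234e+00] [ 0.46146746 -0.40898757 -0.4137968 ] 10.151633749648006
1.9 0.0 0.0
1.8 -11.1 -3.2
1.7 -22.4 -5.2
1.6 -33.8 -6.1
1.5 -45.3 -5.9
1.4 -56.7 -4.5
1.3 -67.9 -2.0
1.2 -78.8 1.6
1.1 -89.3 6.3
1.0 -99.3 12.1
0.9 -108.7 18.7
0.8 -117.3 26.3
0.7 -125.1 34.7
0.6 -132.1 43.9
0.5 -138.1 53.7
0.4 -143.1 64.0
0.3 -147.0 74.8
0.2 -149.9 86.0
0.1 -151.6 97.3
-0.0 -152.2 108.8
-0.1 -151.6 120.3
```

View pics/w8.png

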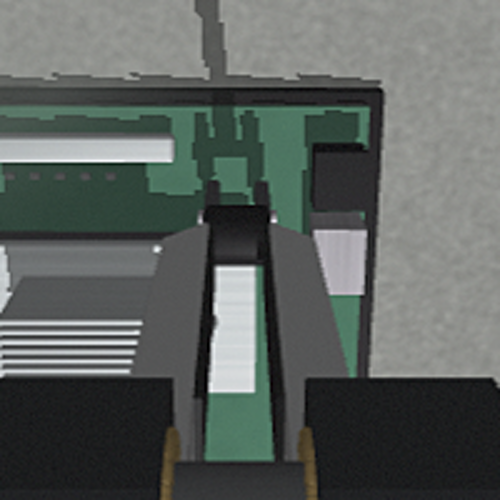

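{"method": "send_rows", "body": {"series": [[[0.1,0,0,0,0],[0.1,0,0,0,0]]]}}

```text
clock: 19.35
eef_pos: [586.3, 247.2, 132.1]
eef_rot: [-3.142, 0.0, 1.65]
wrist_force: [-0.2, 0.2, 0.4]
finger_gap: 9.4
```

Run:
```python
from h import *
c=shot('wrist'); s=manip.read_state(); print(s['eef_pos'],s['wrist_force'],s['finger_gap'])
a=.079; P0=np.array([531.5,153.6,0]); Rz=R.from_euler('z',a).as_matrix()
for th in np.arange(1.75,2.1,.05):
    ks=[P0+Rz@np.array([62,52-115*np.cos(th),31+115*np.sin(th)])+o for o in ([0,0,0],[0,8,0],[0,-8,0],[0,0,8])]; print(round(th,2),ks[0].round(1),proj(c,ks).round(0).tolist())
print('tips',proj(c,s['eef_pos']+np.array([0,0,-8])))
```

```text
[586.25508613 247.1648179  132.13899457] [ 0.06523427 -0.40851879  0.2013093 ] 9.627570409984742
1.75 [587.6 230.8 144.2] [[314.0, 262.0], [315.0, 252.0], [313.0, 273.0], [314.0, 269.0]]
1.8 [587.1 236.4 143. ] [[314.0, 254.0], [315.0, 243.0], [313.0, 265.0], [314.0, 260.0]]
1.85 [586.7 241.9 141.5] [[314.0, 245.0], [315.0, 234.0], [313.0, 256.0], [314.0, 251.0]]
1.9 [586.3 247.4 139.8] [[314.0, 237.0], [315.0, 225.0], [313.0, 248.0], [314.0, 242.0]]
1.95 [585.8 252.8 137.8] [[314.0, 228.0], [315.0, 217.0], [313.0, 239.0], [314.0, 233.0]]
2.0 [585.4 258.  135.6] [[314.0, 219.0], [315.0, 208.0], [313.0, 230.0], [314.0, 224.0]]
2.05 [585.  263.2 133. ] [[314.0, 211.0], [315.0, 199.0], [313.0, 222.0], [314.0, 215.0]]
2.1 [584.6 268.2 130.3] [[314.0, 202.0], [315.0, 191.0], [313.0, 213.0], [314.0, 206.0]]
tips [[313.95473511 227.79210799]]
```

Run:
```python
from h import *
import pickle
a=.079; P0=np.array([531.5,153.6,0]); Rz=R.from_euler('z',a).as_matrix()
def hit(c,u,v,xm=62):
    o,d=ray(c,u,v); o=Rz.T@(o-P0); d=Rz.T@d; return (o+d*(xm-o[0])/d[0]).round(1)
b=shot('side'); t=shot('top'); w=shot('wrist')
for c in(b,t):
  print(proj(c,[P0+Rz@np.array([62,52-115*np.cos(th),31+115*np.sin(th)]) for th in(1.75,1.9,2.05)]).round(0).tolist())
  for d in manip.find_in('lever_knob',c)[:2]: print(d)
print('side tip',hit(b,315,126))
k=Rz.T@(np.array(manip.read_state()['eef_pos'])-P0); print('tcp in mb',k)
p=proj(b,[587,247,130])[0].astype(int); q=proj(t,[587,247,130])[0].astype(int); print(p,q)
f=lambda i,p:cv2.resize(i[max(p[1]-40,0):p[1]+40,p[0]-40:p[0]+40],(400,400),interpolation=cv2.INTER_CUBIC)
cv2.imwrite('pics/k.png',np.hstack([f(b['img'],p),f(t['img'],q)])[:,:,::-1])
```

```text
[[315.0, 127.0], [313.0, 126.0], [311.0, 125.0]]
[[222.0, 151.0], [215.0, 151.0], [209.0, 152.0]]
side tip [ 62.   75.2 147. ]
tcp in mb [ 61.94937236  88.94783025 132.13672293]
[313 127] [216 151]
```

Run:
```python
from h import *
a=.079; P0=np.array([531.5,153.6,0]); Rz=R.from_euler('z',a).as_matrix()
c=shot('wrist')
f=lambda P:proj(c,P0+np.array(P)@Rz.T).round(0).tolist()
print('plate',f([[70,-36,26],[70,36,26],[30,-36,26]]),'pivot',f([[62,52,31]]), 'board -y edge',f([[62,-100,8]]),'knob end-on',f([[53,89,140],[71,89,140]]))
for t in('lever_knob','lever'):
  for d in manip.silhouettes(t,c)[:2]: print(t,round(d['conf'],2),d['rect'])
g=c['img']; 
for v in range(212,306,5): print(v,[tuple(int(z) for z in g[v,u]) for u in range(296,336,4)])
```

```text
plate [[322.0, 298.0], [322.0, 239.0], [286.0, 298.0]] pivot [[314.0, 226.0]] board -y edge [[314.0, 334.0]] knob end-on [[300.0, 237.0], [328.0, 237.0]]
lever_knob 0.75 [304.3, 224.3, 23.5, 22.6]
lever 0.6 [304.3, 224.3, 26.6, 22.0]
212 [(76, 115, 96), (72, 107, 90), (39, 39, 42), (78, 120, 100), (75, 116, 95), (78, 117, 97), (45, 68, 59), (50, 63, 57), (78, 120, 99), (76, 116, 97)]
217 [(80, 120, 101), (45, 67, 56), (38, 39, 40), (39, 55, 48), (40, 59, 50), (42, 59, 51), (72, 111, 93), (41, 41, 43), (75, 112, 92), (78, 116, 96)]
222 [(48, 69, 59), (46, 70, 57), (12, 18, 15), (14, 15, 16), (11, 7, 11), (19, 15, 18), (8, 5, 10), (28, 25, 26), (63, 92, 78), (77, 117, 97)]
227 [(46, 66, 56), (156, 151, 158), (19, 19, 21), (21, 17, 20), (21, 18, 19), (21, 22, 26), (21, 22, 24), (24, 20, 22), (113, 110, 115), (78, 117, 96)]
232 [(91, 89, 91), (87, 86, 87), (89, 89, 90), (31, 31, 31), (35, 31, 33), (31, 29, 29), (30, 29, 30), (16, 16, 15), (86, 87, 87), (87, 85, 86)]
237 [(85, 86, 87), (87, 87, 88), (80, 81, 81), (46, 44, 45), (49, 48, 49), (49, 49, 50), (29, 28, 29), (22, 22, 21), (87, 8
[... 1345 characters left out ...]
(207, 211, 213), (214, 216, 219), (54, 81, 69), (20, 20, 19), (86, 86, 87)]
287 [(85, 87, 87), (84, 85, 85), (23, 24, 24), (212, 217, 219), (209, 214, 215), (211, 215, 217), (219, 222, 224), (69, 107, 89), (26, 27, 28), (86, 86, 86)]
292 [(84, 85, 86), (77, 79, 78), (15, 16, 13), (211, 216, 217), (209, 213, 215), (211, 214, 216), (219, 220, 222), (73, 110, 91), (23, 22, 23), (86, 86, 86)]
297 [(85, 87, 86), (57, 55, 56), (20, 17, 19), (98, 132, 115), (97, 133, 116), (96, 133, 115), (102, 137, 121), (77, 114, 94), (23, 25, 25), (89, 89, 89)]
302 [(86, 87, 87), (76, 76, 75), (32, 28, 30), (80, 121, 100), (79, 119, 100), (78, 120, 99), (82, 122, 101), (80, 119, 100), (35, 34, 35), (90, 90, 90)]
```

{"method": "send_rows", "body": {"series": [[[0,0,0,0,0],[0,0,0,0,0],[0,0,0,0,0],[0,0,0,0,0],[0,0,0,0,0]]]}}

```text
clock: 20.3
eef_pos: [586.3, 247.2, 132.1]
eef_rot: [-3.142, 0.0, 1.65]
wrist_force: [-0.5, -0.0, -0.6]
finger_gap: 0.4
```

Run:
```python
from h import *
c=shot('wrist'); print(manip.read_state()['wrist_force'],manip.read_state()['finger_gap'])
for t in('lever_knob',):
  for d in manip.silhouettes(t,c)[:2]: print(t,round(d['conf'],2),d['rect'])
g=cv2.cvtColor(c['img'],cv2.COLOR_RGB2GRAY)
for v in range(200,300,6): print(v,g[v,286:344:2])
```

```text
[-0.50344468 -0.75107389  0.06559172] 0.5889778166798095
lever_knob 0.5 [304.1, 225.7, 22.9, 8.0]
200 [205 178  91 103 103  90  58  61  60  62  60  60  61  58  62  60  60  63
  61  56 108 102 102 101 101 103 102 103  94]
206 [100 100 100 101 101 101  93  58  61  56 106 103 100 102 104 102  91  62
  61  56 108 104 101 103 104 102 100 102  94]
212 [101 100  99  99 100 101 103  93  57  40  53 106 102 101 103 102  93  62
  52  57  74 106 102 104 102 103 105  95  59]
218 [ 56  54  53  51  54  53  58  61  41  44  40  54  61  60  59  58  52  98
  37  39  37  83 102 102 103 103 106  95  61]
224 [ 59  60  61  60  59  59  60  84  10  23  22  20  24  24  24  14  20  23
  20  20  20  63  87 102 104 103 106  93  61]
230 [ 61  59  61  61  61  61  54  48  24  22  48  73  90  78  25  24  65  90
  88  44  22  63  98 103 102 102 104  92  61]
236 [ 74  75  74  75  79  86  85  87  87  89  85  86  87  75  25  24  60  86
  86  87  83  85  86  86  85  94 104 105  54]
242 [197 197 196 208  91  85  84  86  84  86  84  84  87  76  26  20  60  87
  85  84  84  86  86  86  85  82 105 107  50]
248 [202 203 204 1
[... 388 characters left out ...]
 84  84  86  84  89  41  82 109  33  89
  87  87  85  85  86  85  85  85  84  84 109]
272 [221 147  82  86  85  86  85  84  84  84  86  85  90  25  81 108  27  90
  85  86  86  85  84  86  86  85  84  84  93]
278 [216  71  87  85  85  86  86  85  85  86  86  86  89  27  84 111  22  92
  86  86  85  87  87  85  84  85  84  86  84]
284 [134  85  85  86  85  87  86  85  83  86  86  85  90  13  86 110  15  91
  86  86  86  84  83  85  87  85  85  84  85]
290 [ 90  90  88  89  90  90  90  90  90  88  89  87  88  15  85 110  16  90
  87  88  89  90  89  90  88  88  90  90  89]
296 [ 27  27  30  31  28  26  29  29  30  28  28  22  89  14  84 110  21  85
  16  29  28  27  31  31  28  29  27  29  28]
```

Run:
```python
from h import *
import pickle
a=.079; P0=np.array([531.5,153.6,0]); Rz=R.from_euler('z',a).as_matrix()
def hit(c,u,v,xm=62):
    o,d=ray(c,u,v); o=Rz.T@(o-P0); d=Rz.T@d; d/=-d[2]; return 'cam',o.round(0),[ (z,(o+d*(o[2]-z)).round(1)[:2].tolist()) for z in (40,80,110,140,150)]
w7=pickle.load(open('w7.pkl','rb')); w8=shot('wrist')
print('w7',hit(w7,322,174)); print('w8',hit(w8,315,233))
b=shot('side');t=shot('top'); print('top',hit(t,215,151.5)); print('side',hit(b,314.5,127))
print('hinge in w7',proj(w7,P0+Rz@np.array([62,52,31])))
g=cv2.cvtColor(w7['img'],cv2.COLOR_RGB2GRAY); print('w7'); 
for v in range(158,196,2): print(v,g[v,306:340:2])
for f,u,v in(('top',215,151),('side',315,128)):
    g=cv2.imread(f'pics/{f}.png',0); print(f); print(g[v-9:v+10,u-10:u+12])
```

```text
w7 ('cam', array([ 55., 163., 459.]), [(40, [64.6, 69.2]), (80, [63.7, 78.2]), (110, [63.0, 84.9]), (140, [62.3, 91.6]), (150, [62.0, 93.9])])
w8 ('cam', array([ 63., 174., 330.]), [(40, [62.7, 48.6]), (80, [62.7, 65.9]), (110, [62.7, 78.9]), (140, [62.7, 91.8]), (150, [62.7, 96.2])])
top ('cam', array([-169., -131., 1327.]), [(40, [80.5, 108.0]), (80, [72.8, 100.5]), (110, [67.0, 95.0]), (140, [61.2, 89.4]), (150, [59.2, 87.5])])
side ('cam', array([-403., -883.,  904.]), [(40, [123.0, 205.6]), (80, [98.7, 155.2]), (110, [80.5, 117.4]), (140, [62.2, 79.6]), (150, [56.1, 67.0])])
hinge in w7 [[319.94152552 184.54812503]]
w7
158 [103  61  61 109  59  65  61 111  59  64  77  99 101 101 103 102 103]
160 [105  60  61 108  59  63  61 110  58  63  80 102 100 101 101 100 101]
162 [105  62  62 108  60  64  61 108  59  64  82 103 101 104 103 103 101]
164 [ 92  63  63  64  65  64  62  61  62  63  60  75 102 102 101 100 102]
166 [ 93  65  65  66  66  65  65  63  65  64  65  81 103 100 103 100 100]
168 [ 91  62  64  65  48  31  30  33  26  30  28  21  50 106 101 101 101]
170 [105  95  65  66  41
[... 3782 characters left out ...]
3 130 125 125 125 125 124 126
  126 126 125 126]
 [128 130 128 128 127 126 122 120 129 146 143 130 124 123 125 124 125 125
  127 127 125 125]
 [125 125 125 125 125 124 122 121 131 146 144 130 123 125 123 125 124 125
  126 127 128 126]
 [123 125 123 124 125 124 121 121 134 149 148 133 127 123 124 124 124 126
  126 127 126 126]
 [123 124 124 124 123 123 123 122 132 146 147 136 129 124 125 125 125 125
  127 126 125 125]
 [122 123 122 122 124 122 123 121 127 140 147 141 131 125 124 124 126 127
  126 125 126 127]
 [124 123 123 124 123 124 124 122 123 134 146 145 132 127 125 125 126 125
  127 125 125 125]
 [122 120 121 123 123 124 123 121 121 131 147 146 134 126 126 125 125 127
  126 125 126 126]]
```

Closing on nothing, plus the finger ends showing at v≈231 in every wrist image, suggests the fingertips sit about 25 mm higher than stated. The knob triangulates to y_m≈92, z≈140. I'll open, go 20 mm lower and 3 mm outward, and try again.

{"method": "send_rows", "body": {"series": [[[0.5,0,0,-5,0],[0.5,3,0,-5,0],[0.5,3,0,-5,0],[0.5,3,0,-5,0],[0.5,3,0,5,0],[0.5,3,0,14,0],[0.5,3,0,20,0],[0.5,3,0,20,0]]]}}

```text
clock: 21.35
eef_pos: [585.5, 249.9, 110.6]
eef_rot: [-3.139, 0.001, 1.65]
wrist_force: [-0.5, -0.4, 0.7]
finger_gap: 46.8
```

{"method": "send_rows", "body": {"series": [[[0.05,0,0,0,0],[0.05,0,0,0,0],[0.05,0,0,0,0],[0.05,0,0,0,0],[0.05,0,0,0,0],[0.05,0,0,0,0]]]}}

```text
clock: 21.95
eef_pos: [585.6, 250.3, 112.4]
eef_rot: [-3.141, -0.0, 1.65]
wrist_force: [-5.4, 0.1, 3.5]
finger_gap: 18.2
```

{"method": "send_rows", "body": {"series": [[[0.05,-8,-2.7,-2.7,0],[0.05,-18.8,0,-5.1,0],[0.05,-30.2,0,-6.5,0],[0.05,-41.7,0,-6.9,0],[0.05,-53.2,0,-6,0],[0.05,-64.5,0,-4.1,0],[0.05,-75.6,0,-1,0],[0.05,-86.3,0,3.1,0],[0.05,-86.3,0,3.1,0]]]}}

```text
clock: 22.85
eef_pos: [592.4, 162.4, 108.9]
eef_rot: [-3.14, 0.001, 1.649]
wrist_force: [-4.6, -2.0, 3.2]
finger_gap: 17.7
```

{"method": "send_rows", "body": {"series": [[[0.05,-10.2,0,5.2,0],[0.05,-19.9,0,11.5,0],[0.05,-28.9,0,18.6,0],[0.05,-37.1,0,26.6,0],[0.05,-44.6,0,35.4,0],[0.05,-51,0,44.9,0],[0.05,-56.6,0,55,0],[0.05,-61,0,65.6,0],[0.05,-64.4,0,76.6,0],[0.05,-64.4,0,76.6,0]]]}}

```text
clock: 23.85
eef_pos: [597.3, 98.6, 31.2]
eef_rot: [-3.139, 0.001, 1.649]
wrist_force: [-4.7, -5.3, 0.6]
finger_gap: 17.9
```

{"method": "send_rows", "body": {"series": [[[0.05,-1.3,0,5.7,0],[0.05,-2.3,0,11.3,0],[0.05,-3,0,17,0],[0.05,-3.4,0,22.8,0],[0.05,-3.4,0,25,0],[0.05,-3.6,0,27,0],[0.05,-3.6,0,28,0],[0.05,-3.6,0,28,0]]]}}

```text
clock: 24.65
eef_pos: [597.5, 95.8, 4.5]
eef_rot: [-3.14, 0.001, 1.65]
wrist_force: [-5.6, -4.4, -0.0]
finger_gap: 17.8
```

{"method": "send_rows", "body": {"series": [[[0.05,0,0,1,0],[0.05,0,0,2,0],[0.05,0,0,3,0],[0.05,0,0,3,0]]]}}

```text
clock: 25.05
eef_pos: [597.5, 95.8, 1.6]
eef_rot: [-3.14, 0.0, 1.65]
wrist_force: [-5.1, -4.3, 0.5]
finger_gap: 17.7
```

{"method": "send_rows", "body": {"series": [[[0.05,0,0,1,0],[0.05,0,0,2,0],[0.05,0,0,3,0],[0.05,0,0,3,0]]]}}

```text
clock: 25.45
eef_pos: [597.5, 95.9, -1.4]
eef_rot: [-3.14, 0.0, 1.65]
wrist_force: [-5.4, -3.6, -0.8]
finger_gap: 17.8
```

Run:
```python
from h import *
import pickle
c=shot('wrist'); s=manip.read_state(); print(s['eef_pos'],s['wrist_force'],s['finger_gap'])
for t in('lever_knob','lever'):
  for d in manip.silhouettes(t,c)[:2]: print(t,round(d['conf'],2),d['rect'])
a=.079; P0=np.array([531.5,153.6,0]); Rz=R.from_euler('z',a).as_matrix()
for th in (.2,.1,0): print(th,proj(c,[P0+Rz@np.array([62,52-r*np.cos(th),31+r*np.sin(th)]) for r in (50,115)]).round(0).tolist())
g=cv2.cvtColor(c['img'],cv2.COLOR_RGB2GRAY)
for v in range(150,290,5): print(v,g[v,290:340:2])
```

```text
[597.50085996  95.90847176  -1.43911175] [-6.77060149 -3.95060205  1.25224373] 17.555081326487425
lever_knob 0.91 [304.4, 37.7, 26.3, 232.2]
lever_knob 0.55 [57.2, 75.0, 273.0, 134.7]
lever 0.67 [300.2, 34.5, 30.8, 233.1]
0.2 [[315.0, 143.0], [315.0, 272.0]]
0.1 [[315.0, 144.0], [315.0, 264.0]]
0 [[315.0, 143.0], [315.0, 255.0]]
150 [ 95  84  76 127 168 218 224 117 120 105 114 113 115 116 114 113 110 109
 128 132  72  69  68  63 116]
155 [200 219 225 220 219 218 222 207 120 106 115 115 114 117 114 113 110 124
 132 137  75  66  67  65 116]
160 [215 216 216 217 217 217 218 202 119 108 116 115 118 115 114 114 109 121
 130 136  62  68  69  65 116]
165 [217 217 218 217 218 219 223 205 121 107 113 113 116 115 112 115 106 122
 133 138  60  69  68  62 116]
170 [218 218 217 217 218 218 221 203 114 187 204 209 107 116 114 113 105 121
 130 134  62  71  68  67 120]
175 [217 216 216 216 216 216 218 225 106 180 194 197 100 113 112 112 106 117
 129 133  59  69  69  70  70]
180 [222 221 223 222 222 223 224 230 104 181 191 194 176 114 113 112 103 134
 132 131  61  69  68  66  69]
185 [219 218 218 218
[... 1476 characters left out ...]
]
255 [ 97  96 101  17  26  30  45  42  43  44  39  41  38  40  38  40  37  37
  35  33  23  29  17  97  97]
260 [98 99 86 23 25 38 56 57 54 56 54 54 48 53 54 51 51 48 49 48 22 27 26 76
 99]
265 [ 98  99  69  26  30  37  45  47  47  49  44  47  50  49  46  49  50  47
  45  46  25  27  30  45 101]
270 [ 96  99  20  28  25 100 120 117 120 119 118 118 120 120 121 120 121 120
 122 119 107  20  31  18  98]
275 [ 97  93  27  29  21 126 116 116 116 117 116 116 113 113 116 115 117 115
 116 115 121  12  24  27  75]
280 [99 68 26 32 36 55 54 51 52 52 54 51 49 51 48 53 49 53 52 52 53 36 30 30
 52]
285 [100  37  29  29 102 149 145 144 145 145 146 149 149 150 149 146 142 146
 150 152 150 133  19  26  21]
```

{"method": "send_rows", "body": {"series": [[[0.3,0,0,0,0],[0.3,0,0,0,0],[0.3,0,0,0,0],[0.3,0,0,-20,0],[0.3,0,0,-40,0],[0,0,0,-40,0],[0,0,0,-40,0],[0,0,0,-40,0],[0,0,0,-40,0],[0,0,0,-38,0]]]}}

```text
clock: 26.6
eef_pos: [598.1, 96.3, 35.9]
eef_rot: [-3.141, 0.0, 1.65]
wrist_force: [0.1, 0.1, 0.7]
finger_gap: 0.3
```

Run:
```python
from h import *
c=shot('wrist'); s=manip.read_state(); print(s['eef_pos'],s['wrist_force'],s['finger_gap'])
a=.079; P0=np.array([531.5,153.6,0]); Rz=R.from_euler('z',a).as_matrix()
for th in (.2,.1,0): print(th,proj(c,[P0+Rz@np.array([62,52-115*np.cos(th),31+115*np.sin(th)])]).round(1).tolist())
for d in manip.silhouettes('lever_knob',c)[:2]: print(round(d['conf'],2),d['rect'])
g=cv2.cvtColor(c['img'],cv2.COLOR_RGB2GRAY); print([(v,int(g[v,302]),int(g[v,326])) for v in range(190,270,2)])
```

```text
[597.90628933  96.30759126  35.54783268] [-0.66147854  1.06000537 -0.19899276] 0.7108384675499851
0.2 [[314.0, 241.2]]
0.1 [[314.1, 236.3]]
0 [[314.1, 230.4]]
0.58 [302.0, 52.5, 26.5, 180.9]
[(190, 105, 115), (192, 61, 101), (194, 62, 102), (196, 59, 105), (198, 63, 98), (200, 60, 104), (202, 58, 103), (204, 108, 104), (206, 104, 103), (208, 102, 105), (210, 102, 104), (212, 102, 104), (214, 102, 103), (216, 100, 102), (218, 105, 106), (220, 64, 70), (222, 11, 38), (224, 13, 10), (226, 18, 13), (228, 21, 17), (230, 23, 14), (232, 64, 94), (234, 89, 90), (236, 89, 89), (238, 88, 89), (240, 88, 89), (242, 88, 89), (244, 90, 87), (246, 90, 89), (248, 89, 90), (250, 88, 89), (252, 90, 92), (254, 89, 89), (256, 89, 90), (258, 90, 88), (260, 88, 89), (262, 88, 91), (264, 90, 89), (266, 89, 89), (268, 90, 89)]
```

{"method": "send_rows", "body": {"series": [[[0,0,0,4,0],[0,0,0,8,0],[0,0,0,10,0],[0,0,0,11,0],[0,0,0,12,0],[0,0,0,12,0]]]}}

```text
clock: 27.3
eef_pos: [598.2, 96.3, 24.4]
eef_rot: [-3.142, 0.0, 1.65]
wrist_force: [-0.7, -0.1, 0.5]
finger_gap: 0.7
```

{"method": "send_rows", "body": {"series": [[[0,0,0,1,0],[0,0,0,2,0],[0,0,0,3,0],[0,0,0,3,0]]]}}

```text
clock: 27.7
eef_pos: [598.1, 96.3, 21.3]
eef_rot: [-3.141, 0.0, 1.65]
wrist_force: [0.2, 0.5, 1.2]
finger_gap: 0.7
```

{"method": "send_rows", "body": {"series": [[[0,0,0,0.7,0],[0,0,0,1.4,0],[0,0,0,2,0],[0,0,0,2,0]]]}}

```text
clock: 28.1
eef_pos: [598.4, 96.3, 19.9]
eef_rot: [3.141, 0.0, 1.65]
wrist_force: [-1.6, 0.0, 5.5]
finger_gap: 0.6
```

{"method": "send_rows", "body": {"series": [[[0,0,0,0.7,0],[0,0,0,1.4,0],[0,0,0,2,0],[0,0,0,2,0]]]}}

```text
clock: 28.5
eef_pos: [598.7, 96.4, 19.2]
eef_rot: [3.14, 0.0, 1.65]
wrist_force: [-6.8, -0.2, 17.5]
finger_gap: 1.0
```

The knob is against a hard stop: 17 N with almost no travel. I'll back off and check.

{"method": "send_rows", "body": {"series": [[[0,0,0,-10,0],[0,0,0,-40,0],[0,0,0,-80,0],[0,0,0,-130,0],[0,0,0,-180,0],[0,40,0,-220,0],[0,40,0,-220,0],[0,40,0,-220,0],[0,40,0,-220,0]]]}}

```text
clock: 29.4
eef_pos: [594.6, 135.7, 235.7]
eef_rot: [-3.139, 0.0, 1.65]
wrist_force: [0.4, 0.3, 0.1]
finger_gap: 0.5
```

Run:
```python
from h import *
c=shot('wrist'); s=manip.read_state(); print(s['eef_pos'],s['wrist_force'],s['clock'])
a=.079; P0=np.array([531.5,153.6,0]); Rz=R.from_euler('z',a).as_matrix()
print('knob th .1,0',proj(c,[P0+Rz@np.array([62,52-115*np.cos(th),31+115*np.sin(th)]) for th in(.1,0)]).round(1).tolist())
for t in('lever_knob','cooler'):
  for d in manip.silhouettes(t,c)[:3]: print(t,round(d['conf'],2),d['rect'])
P=np.array([[x,y,26] for x in(-70,70) for y in(-36,36)]); e=proj(c,P0+P@Rz.T); print('plate corners expected bbox',e.min(0).round(1),e.max(0).round(1))
g=cv2.cvtColor(c['img'],cv2.COLOR_RGB2GRAY); k=proj(c,P0+Rz@np.array([62,-63,31]))[0].round().astype(int); print(k); print(g[k[1]-12:k[1]+14:2,k[0]-14:k[0]+16:2])
t=shot('top')
for n in('drive','driver','cleaner','screw_tray'): print(n,[d['rect'] for d in manip.find_in(n,t)[:2]])
```

```text
[594.6245037  135.44094704 235.53866946] [1.09442169 0.13453958 0.67101665] 29.45
knob th .1,0 [[315.2, 201.6], [315.2, 199.4]]
cooler 0.92 [209.4, 123.5, 113.2, 57.7]
cooler 0.82 [117.4, 285.4, 55.1, 78.8]
cooler 0.52 [164.9, 394.4, 9.4, 2.6]
plate corners expected bbox [211.5 123.9] [321.6 179. ]
[315 199]
[[ 97  97  97 101 106  89 175 166 174  77  99  96  97  96  97]
 [ 97  98  97  97  99  85 172 164 172  92  99  96  97  98  98]
 [ 98 100  96  97  98  87 173 164 172  89  98  99  97  96  96]
 [ 99  98  97  97  99  87 179 171 177  94 100 101  98  98  95]
 [ 95  99  95 101  23  14  34  44  47  16  34 103  98  98  97]
 [ 97  98  99 103  31  32  27  30  28  27  26 104  97  98  99]
 [ 98  97 100 103  35  37  40  35  33  34  34 103  97  99  97]
 [ 99  98  98 104  37  48  45  45  42  39  32 103  98  99  99]
 [ 99  99  99 101  37  39  43  45  45  45  38 103  97  98  99]
 [ 98  97  96  95  88  53  54  53  56  53  76 100  99  97  99]
 [ 97  98  97  96  95  98  97  99 102 101  99  99  99  98  99]
 [ 99  97  98  99  97  95  95  96  97  99  99  99  98  98  99]
 [ 98  99  99  95  98  97  96  97  96  98  97  97  97 100  97]]
drive [[288.4, 77.5, 38.6, 27.9], [222.9, 132.3, 75.6, 95.1]]
driver [[129.3, 179.7, 30.8, 71.7], [220.2, 136.8, 78.5, 89.7]]
cleaner [[131.2, 125.0, 34.8, 29.9]]
screw_tray [[287.8, 77.4, 40.9, 26.7], [457.7, 140.5, 59.5, 48.1]]
```

The knob is at the expected "down" position, the plate bounds match the seat, and the bystanders haven't moved. The arm is clear, so I'll hand in.

```bash
python3 -c "
from cell import manip; print(manip.sign_off())"
```

```text
the job is handed in; nothing more can be done
None
```

The cooler is seated on the bracket over both pins, the clamp lever is fully down, and I handed the job in at about 29.5 s of the 66 s allowed. The hand-in gave no verdict.

**What I did:** I lifted the aluminium cooler off the rest, levelled it on a free patch of table and re-gripped it. A look through the plate's hole at a pin gave a 0.7 mm correction. I then lowered it slowly onto the bracket, with the lever still open. After that I gripped the lever's knob, swung it down, pressed it home with closed fingers and backed off.

**Last checks:**
- **Cooler:** a wrist picture taken before the clamping showed pins through both holes. After the clamping, the network's outline of the cooler matched the expected plate edges within about 2 px.
- **Lever:** the knob is in the fully-down position within about 1–2 px. A 17 N press met a hard stop with less than 1 mm of travel.
- **Robot:** the arm is about 200 mm above the board and the wrist force is near zero.
- **Other objects:** the hard drive, screwdriver and bottle are within about 2 px of where they started in the top view. The screw tray's outline is within about 4 px, roughly 10 mm, and I never went near it.

**What failed or disagreed:**
- **First knob grasp:** it closed on nothing. The fingertips turned out to be about 27 mm higher than the description says (about 19 mm behind the TCP, not 8 mm ahead). I went 20 mm lower and the second grasp held.
- **Network result:** in the last picture the network did not report the knob, so I checked it from the pixel values instead.
- **Picture limit:** all 12 picture views were used before the lever swing, so the checks after that are numeric.

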